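# Unlock the coffee-pod drawer with the key from the hook

### The job

Unlock the coffee-pod drawer: lift the key off its hook, push it fully home in the lock on top of the drawer unit and turn it clockwise until the drawer springs out. Leave the key fully in the lock, take your hand away, and do not shift the tins, jars and pod standing about.

Things in the scene. Friction and masses are not known exactly. Their poses are not given: they have to be found in the camera images.
- key: The key, hanging upright from the hook: black grip block 12 x 27 x 24 mm (x, y, z), a long eye above, a flat steel blade below; about 35 g. Origin at the shoulder: centre of the grip's underside, where the blade starts. z points up from blade to eye, x across the flat of the key, y along its width. Turned half round about z it is the same, and fits the lock either way round.
- key_grip (a point): Point to grip the key, 22 mm above its shoulder (key's axes). Grip across the 27 mm width, along the key's y: the hook's rod runs along the key's x through the eye, between the fingers, and its tip stands 36 mm above this point. Wall cabinets hang over the back of the worktop (beyond about x = 0.62 m, from about 0.46 m up): keep the wrist in front of them.
- key_eye (a point): Inside top of the key's eye, 46 mm above the shoulder (key's axes), where it hangs on the rod. The eye is a closed loop of 6 mm bar in the key's yz plane: inside 15 mm wide, 22 mm tall (24 to 46 mm above the shoulder); its top is 52 mm above the shoulder.
- key_tip (a point): Tip of the key's blade, 28 mm below the shoulder (key's axes). The blade is 4 mm thick (key's x), 12 mm wide (key's y) and 28 mm long, its tip rounded over the last 3.5 mm.
- hook_low (a point): Low point of the front hook, on the axis of its 4 mm steel rod, 125 mm above the worktop. Axes: z up, x from the hook's tip back to the post, so the hook points to -x. The key can be drawn off to -x once lifted 13 to 17 mm from where it hangs; lifted more, the bottom of its eye meets the rod.
- hook_tip (a point): Top of the hook's upturned tip: 14 mm above and 10 mm to -x of the low point (same axes). The stand is fixed: its post is 60 mm to +x of the low point, on a round base 100 mm across. A second hook on the far side carries a fixed bottle opener. Nothing on the stand is higher than the tips.
- pod_unit: Dark steel coffee-pod drawer unit, 220 (x) x 180 (y) mm, top 95 mm above the worktop; fixed. Origin under its centre, z up, x from front to back, so its front looks to -x. The lock is in the top on the middle line, 45 mm behind the front edge (65 mm to -x of the centre). A 3 mm rubber mat lies behind it, from 37 mm to +x of the lock's centre to the back.
- keyway (a point): Centre of the lock, level with the upper face of its light metal ring (39 mm across, hole 25 mm), 97 mm above the worktop. Axes turn with the brass plug in the ring: z up, x along the keyway; locked, x is along the unit's x. Keyway: slot 14.6 mm long (x), 6.4 mm wide (y), with a countersink 3.5 mm wide and 6 mm deep all round, its face 0.5 mm below the ring's.
- keyway_floor (a point): Bottom of the keyway, 28 mm below the ring's face. Fully home, the key's shoulder sits on the ring, its tip is here and its origin at the point keyway. The last 6 mm go against a light spring plunger (1 to 3 N). The plug does not turn until the plunger is pressed nearly all the way (about 5 mm); once turned it holds the plunger down itself (1.5 mm short of the bottom).
- lock_plug (a joint): Angle of the lock's plug, rad: 0 locked (at the start), growing clockwise seen from above, stop at 1.4. It lifts a hidden bolt that lets the drawer go at about 1.0. It turns lightly (0.03 N m) and stays where it is left. The key has about 0.2 rad of play in the slot: turning the hand 1.4 rad clockwise brings the plug to about 1.2.
- pod_drawer (a joint): How far the drawer has come out, m: 0 shut, 0.06 fully out, towards the unit's -x. A spring of about 4 N pushes it out as soon as the bolt is withdrawn and keeps it out; shut and locked it does not move.
- drawer_front (a point): Middle of the drawer's front face, 47 mm above the worktop, where its small round knob (20 mm proud) sits; axes as the unit's. The front is 180 mm wide and 88 mm tall. Coffee pods stand inside.
- sardine_tin: flat oval fish tin, 63x105x25 mm, lying on the drawer unit's rubber mat behind the lock; a bystander, not to be disturbed. Origin at the centre of its underside.
- honey_jar: honey jar, 61 mm across, 89 mm tall, standing between the hook stand and the drawer unit; a bystander, not to be disturbed. Origin at the centre of its underside.
- tuna_tin: flat round tin, 86 mm across, 40 mm tall, at the left side; a bystander, not to be disturbed. Origin at the centre of its underside.
- spice_jar: small spice jar, 40 mm across, 108 mm tall, at the right side; a bystander, not to be disturbed. Origin at the centre of its underside.
- loose_pod: coffee pod, 52 mm across, 43 mm tall, at the right side; a bystander, not to be disturbed. Origin at the centre of its underside.

How it is judged:
On the way, in this order (a step that is already met when the one before it is completed fails the run):
1. the key is off the hook and taken away from it (distance between key and hook_low above 0.1 m), for 0.1 s.
2. the key is pushed fully home in the lock (shoulder within 4 mm of the ring) while the drawer is still shut (z of key in the frame of keyway below 0.004 m and horizontal distance between key and keyway below 0.005 m and angle between key's own z axis and vertical below 0.15 rad and value of joint pod_drawer below 0.01 m), for 0.05 s.
At the end, for the whole second after the job is handed in: The drawer has sprung out by more than 50 mm and is at rest, the lock stands turned (plug beyond 0.95 rad), and the key is left standing in it: shoulder within 4 mm of the ring, within 5 mm of the centre, upright within 0.15 rad, at rest (value of joint pod_drawer above 0.05 m and value of joint lock_plug above 0.95 rad and z of key in the frame of keyway below 0.004 m and horizontal distance between key and keyway below 0.005 m and angle between key's own z axis and vertical below 0.15 rad and linear speed of key below 0.02 m/s and not (velocity of joint pod_drawer above 0.01 m/s)); the robot touches nothing.
It fails at once if the sardine tin is shifted by more than 30 mm (distance of sardine_tin from where it was at the start of the episode above 0.03 m).
It fails at once if the honey jar is shifted by more than 30 mm (distance of honey_jar from where it was at the start of the episode above 0.03 m).
It fails at once if the tuna tin is shifted by more than 30 mm (distance of tuna_tin from where it was at the start of the episode above 0.03 m).
It fails at once if the spice jar is shifted by more than 30 mm (distance of spice_jar from where it was at the start of the episode above 0.03 m).
It fails at once if the loose pod is shifted by more than 30 mm (distance of loose_pod from where it was at the start of the episode above 0.03 m).
It also fails if it takes over 58 s, if anything falls off the work surface, if the arm or the gripper's body presses on something with over 40 N, if the wrist force passes 120 N, or if a joint passes its speed limit or range.

### The arm

A 7-joint arm with a two-finger parallel gripper is mounted at the origin on a cart in front of the work surface, level with it; the furniture and walls round the work are solid. World frame = base frame: x ahead of the robot, y to its left, z up, the work surface at z = 0. Lengths are in m, angles in rad, forces in N, time in s.
With the tool pointing down it reaches from about 0.35 to 0.9 m from the base axis. Payload 8.1 kg.
Tool frame: the origin (TCP) lies on the centre line of the jaws, within the pads' length; the fingertips stand 19 mm ahead of it and the grasp point (between the pads) is the TCP (r.tcp_to_tips is the distance from the TCP to the fingertips, in m); z points along the fingers, y is the line along which they close (so a half turn about z gives the same grasp; the last joint's range is limited). The gripper opens to 92 mm and grips with 3 to 60 N. Pads are 19 mm wide; open, the fingers measure 130 mm over their backs; the gripper's body (75 mm by 190 mm) begins 47 mm behind the grasp point.
Start: joints at [1.207, 0.434, 0.025, 1.573, -0.012, 1.134, -0.075], TCP at [0.161, -0.604, 0.246] pointing down, gripper open.
Joint ranges: [-2.62, 2.62], [-0.44, 2.09], [-1.27, 1.32], [0.08, 2.57], [-1.32, 4.46], [0.12, 2], [-2.74, 2.74]. Speed limits (rad/s): [2.22, 2.22, 3.01, 3.01, 3.14, 3.14, 3.14].

### API

Orientations are given as a unit quaternion [x, y, z, w].
In Python, from plant import r gives the robot as it stands.
- The arm moves only by the shell command python3 -m pendant 'ROWS' [FORCE]. ROWS is JSON, one flat list of numbers, 7 for each row, row after row: the opening, from 0 (shut) to 1 (fully open), then the shift along the tool's x, y, z in mm, then the turn, a rotation vector about the tool's x, y, z in rad. A call has 1 to 20 rows; each row shifts and turns the commanded pose from where the row before left it, along the tool's axes as they then stand; what a row does not reach is not made up. A row lasts 1/10 s, in which the tool goes at most 50 mm and 8.59 degrees, less where a joint would pass 70% of its speed; a pose out of reach is approached as far as the arm can. A call with a gripper value outside its range is refused whole. The fingers move at their own pace and stop on an object; FORCE is the grip in N (left out, the last holds). Time passes only in rows, so rows that do not move let the fingers close. It gives the time, the measured TCP pose, the force, the opening and the grip force at its end, in the units of the state.
- r.get_obs(): the state, without advancing time (a new reading comes with each control period).
- r.camera(name): name is "scene" or "top"; returns a dict with "pixels" (384x512x3 uint8, red, green, blue), "intrinsics" (3x3 intrinsics, pixels), "k1" (the pictures are not rectified: a ray, as slopes to the right and down, at radius r is drawn at 1 + k1 r^2 times it, then the intrinsics apply), "R" (3x3) and "t" (3): a world point X has camera coordinates R X + t. Camera axes: x right, y down, z forward; pixel columns grow to the right and rows downward; lengths in m; the calibration is good to about 2 mm. A picture is of the moment at which its call begins. There is no depth.
- r.job_done(): hands the job in; it is judged then, once.
Trained networks look in a picture, given as the dict that the camera call returned (one of the last four; its "shot" number tells which), for a name from the list of things; names that differ only in an ending like _2 or _b are one class to them, and where a whole thing is asked for, a point or a joint stands for the part that bears it (a point fixed in the world has none). Each returns a list of dicts, best first, with "p" (0 to 1); they miss things now and then, are a little off and sometimes report something else, mostly with a low value. They report only what shows in the picture. A call takes as long as a camera call.
- r.masks_of(picture, thing): "pixels" (384x512 bool, what is visible of it) and "xy" ([column, row] in pixels, amid what is visible of it).
- r.landmark_of(picture, thing): "xy" ([column, row] in pixels: a listed point, or the origin of a listed thing).
The state is a dict: "time": time; "q": joint angles; "joint_velocities": joint speeds; "joint_efforts": joint torques, N m; "position": TCP position; "tcp_rot": TCP orientation; "force": force on the tool from outside, world axes, zero at the start; "ft_torque": the same for the moment, N m; "width": opening from 0.0 (shut) to 1.0 (fully open); "grasp_force": force on a finger pad.
Only numpy, scipy, OpenCV 4.12 (cv2) and the standard library are available. Lean on these libraries where they do the work, as an engineer would, in place of code of your own. Each camera call takes 0.05 s, during which the arm holds its last target. There are 200 camera calls.

## Working session

There is one attempt and no reset: what is moved stays moved. The work goes in short steps, Python scripts to look and compute and a shell command to move; the robot and the scene stay as the last step left them, time stands still between calls to the robot, and variables do not carry over. Pictures are saved under pics/ and viewed, at most 10 in all, crops included, and the job is handed in when it is done.

```bash
ls; mkdir -p pics
cat > h.py <<'E'
import numpy as np, cv2
from scipy.optimize import least_squares
from scipy.spatial.transform import Rotation as Ro
from plant import r
def proj(c,X):
    p=np.asarray(c["R"])@np.asarray(X)+np.asarray(c["t"]); s=p[:2]/p[2]; s=s*(1+c["k1"]*(s@s))
    K=np.asarray(c["intrinsics"]); return np.array([K[0,0]*s[0]+K[0,2],K[1,1]*s[1]+K[1,2]])
def tri(cs,uvs,z=None,x0=(.6,0,.1)):
    f=lambda X: np.concatenate([proj(c,X)-u for c,u in zip(cs,uvs)]+([[1000*(X[2]-z)]] if z is not None else []))
    s=least_squares(f,x0); return s.x,np.abs(s.fun).max()
def look():
    return [r.camera("scene"),r.camera("top")]
def find(cs,n,z=None):
    c2,u=[],[]
    for c in cs:
        l=r.landmark_of(c,n)
        if l and l[0]["p"]>.2: c2.append(c);u.append(np.array(l[0]["xy"])); print(n,np.round(l[0]["xy"],1),round(l[0]["p"],2))
    if len(u)==2 or (u and z is not None):
        X,e=tri(c2,u,z); print("  ->",np.round(X,4),"res",round(e,2)); return X
def save(c,n): cv2.imwrite("pics/"+n,c["pixels"][:,:,::-1])
E
python3 - <<'E'
from h import *
cs=look(); save(cs[0],"s1.png"); save(cs[1],"t1.png")
for c in cs: print(np.round(-np.array(c["R"]).T@c["t"],3),c["intrinsics"][0][0])
for n,z in dict(key=None,key_grip=None,key_eye=None,key_tip=None,hook_low=.125,hook_tip=.139,keyway=.097,pod_unit=0,drawer_front=.047,sardine_tin=.098,honey_jar=0,tuna_tin=0,spice_jar=0,loose_pod=0).items(): find(cs,n,z)
o=r.get_obs();print(o)
print(Ro.from_quat(o["tcp_rot"]).as_matrix().round(3),r.tcp_to_tips)
E
```

```text
pics
[ 0.071 -0.868  1.137] 357.39934321554796
[ 0.288 -0.021  1.291] 372.44563348193816
key [290.5 317.3] 0.7
key [333.8 192.2] 0.52
  -> [ 0.517  -0.3308 -0.4143] res 0.35
key_grip [233.6 216.1] 0.65
key_grip [328.6 195.8] 0.47
  -> [ 0.3846 -0.1868  0.2358] res 14.79
key_eye [272.4 234.5] 0.5
key_eye [334.2 194.4] 0.55
  -> [ 0.4437 -0.2342  0.1349] res 2.21
key_tip [268.1 251.5] 0.42
hook_low [269.1 235.3] 0.94
hook_low [335.9 192.8] 0.9
  -> [ 0.4429 -0.235   0.1254] res 1.64
hook_tip [265.2 237.7] 0.87
hook_tip [333.3 193. ] 0.58
  -> [ 0.4334 -0.2317  0.1386] res 2.73
keyway [272.4 241.5] 0.72
keyway [397.4 213.6] 0.51
  -> [ 0.4002 -0.356   0.1038] res 30.99
pod_unit [233.3 173.5] 0.74
  -> [ 0.5056  0.2326 -0.    ] res 0.0
drawer_front [202.6 168.3] 0.76
drawer_front [184.2 216.5] 0.77
  -> [0.3826 0.2629 0.0473] res 2.13
sardine_tin [192.9 163.1] 0.66
  -> [0.5577 0.2194 0.098 ] res 0.0
honey_jar [234.1 216. ] 0.68
honey_jar [263.8 208.5] 0.66
  -> [ 4.09e-01 -6.10e-03  2.00e-04] res 1.36
tuna_tin [183.4 150.4] 0.5
tuna_tin [121.3 224.4] 0.93
  -> [ 3.618e-01  4.935e-01 -1.
[... 321 characters left out ...]
 1.13400561, -0.07508408]), 'joint_velocities': array([ 0.00203986, -0.00029919,  0.00172034, -0.00140531,  0.00048602,
        0.00038165,  0.00020554]), 'joint_efforts': array([-3.15755515e-04, -6.67663693e+01,  9.83928144e-01, -3.14800787e+01,
       -6.06971607e-02,  3.27886187e-02,  9.68703603e-06]), 'position': array([ 0.16109228, -0.60387345,  0.24573873]), 'tcp_rot': array([ 9.91518180e-01,  1.29968064e-01, -1.44041446e-05,  8.96811325e-06]), 'force': array([-0.28584789, -0.68120637, -0.88994059]), 'ft_torque': array([-0.05989452, -0.01155907, -0.05773092]), 'grasp_force': 0.0, 'width': 0.9980337541714668}
[[ 0.966  0.258 -0.   ]
 [ 0.258 -0.966 -0.   ]
 [-0.     0.    -1.   ]] 0.019
```

View pictures.

View pics/s1.png

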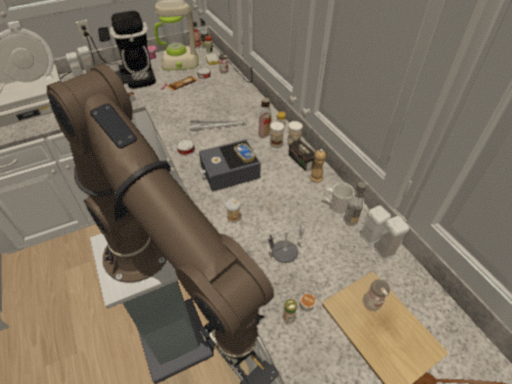

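View pics/t1.png

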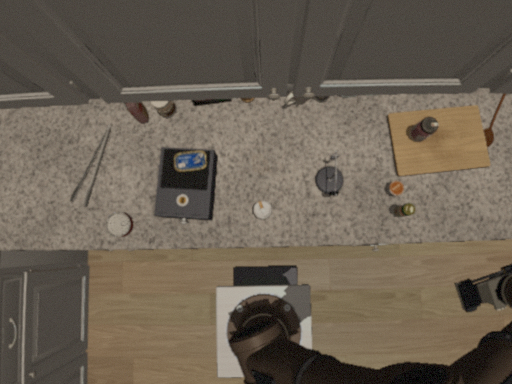

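Run:
```python
import cv2,numpy as np
s=cv2.imread("pics/s1.png");t=cv2.imread("pics/t1.png")
f=lambda i,x,y,w=66,h=50: cv2.resize(i[y:y+h,x:x+w],(396,300),interpolation=cv2.INTER_CUBIC)
cv2.imwrite("pics/c1.png",np.vstack([np.hstack([f(s,198,140),f(s,250,215)]),np.hstack([f(t,152,175),f(t,300,148)])]))
```

```text
(no output)
```

View pics/c1.png

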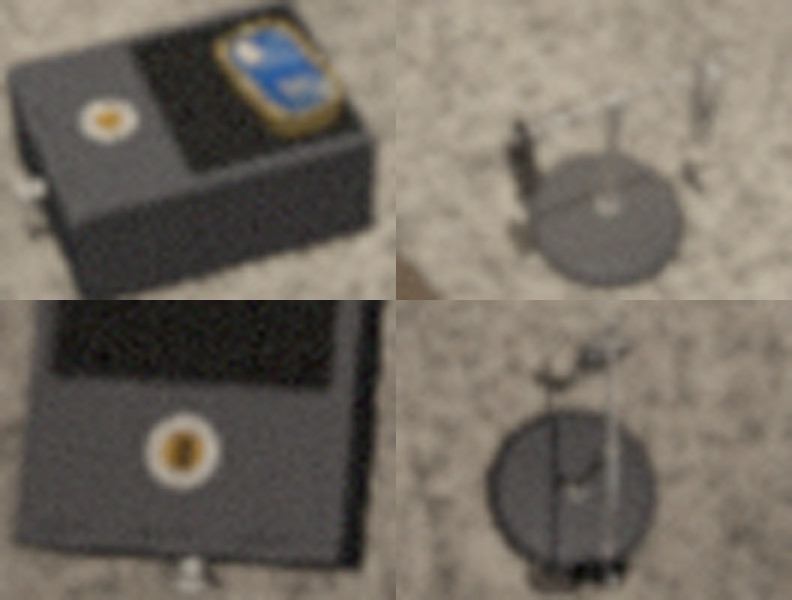

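Run:
```python
from h import *
cs=look()
# ring centroid: bright/low-sat or brass pixels
def cen(c,x,y,w):
    p=c["pixels"][y-w:y+w+1,x-w:x+w+1].astype(float); g=p.max(2); m=g>105; m=m.astype(np.uint8)
    n,l,st,ce=cv2.connectedComponentsWithStats(m); i=1+np.argmax(st[1:,4]); print(st[i,2:]); return ce[i]+[x-w,y-w]
R=[cen(cs[0],216,160,8),cen(cs[1],182,200,8)]; print(R)
X,e=tri(cs,R); print("ring free",X.round(4),e); print("top only z",tri(cs[1:],R[1:],.097)[0].round(4),"scene",tri(cs[:1],R[:1],.097)[0].round(4))
obs=[(0,(-110,90),(199.7,151.7)),(0,(-110,-90),(210.5,177)),(0,(110,-90),(260,163.3)),(1,(-110,90),(154.5,215.5)),(1,(-110,-90),(208.7,219.3))]
def f(v):
    o=[]; P=lambda a,b,z:(v[0]+np.cos(v[2])*a-np.sin(v[2])*b,v[1]+np.sin(v[2])*a+np.cos(v[2])*b,z)
    for k,(a,b),u in obs:o+=list(proj(cs[k],P(a/1000,b/1000,.095))-u)
    for k in(0,1):o+=list(3*(proj(cs[k],P(-.065,0,.097))-R[k]))
    return o
s=least_squares(f,(.5,.22,0));print("unit",s.x.round(4),np.round(s.fun,1)); v=s.x
print("lock",v[0]-.065*np.cos(v[2]),v[1]-.065*np.sin(v[2]))
# hook
for nm,us,z in [("disc",[(284.8,252),(329.3,179.7)],0.003),("eye",[(270.7,236.5),(334,193.3)],.130),("hooklow",[(269.1,235.3),(335.9,192.8)],.125)]:
    print(nm,tri(cs,us,z)[0].round(4),tri(cs,us)[0].round(4),[tri([c],[u],z)[0].round(4)[:2] for c,u in zip(cs,us)])
# top view: rod brightness peak per row, relative to hook plane
for c in cs[1:]:
    g=c["pixels"].astype(float).max(2)
    for y in range(158,197,3): print(y,g[y,326:345].astype(int))
```

```text
[11  9 74]
[ 13  13 124]
[array([215.7027027 , 159.59459459]), array([181.95967742, 199.76612903])]
ring free [0.4368 0.2554 0.0943] 0.14573306765839789
top only z [0.4369 0.2547 0.097 ] scene [0.4353 0.2527 0.097 ]
unit [ 0.4992  0.248  -0.0872] [ 0.3 -1.8  1.  -1.1  0.4 -0.4 -0.5 -3.  -0.2 -3.1 -0.8 -0.2  0.9  2.2]
lock 0.4344303090444608 0.2536760408582031
disc [ 0.5062 -0.2429  0.0029] [ 0.507  -0.2425 -0.0008] [array([ 0.505 , -0.2445]), array([ 0.5068, -0.2419])]
eye [ 0.4429 -0.2346  0.1299] [ 0.4438 -0.2341  0.1254] [array([ 0.4442, -0.2373]), array([ 0.4415, -0.2327])]
hooklow [ 0.4429 -0.235   0.1254] [ 0.4402 -0.2366  0.1393] [array([ 0.4435, -0.2272]), array([ 0.4436, -0.2397])]
158 [146 153 149 121  85  66  68  77  81 105 126 131 138 141 141 141 145 153
 160]
161 [ 74  82  87  98 116 128 137 145 138 136 148 144 142 140 144 145 142 144
 151]
164 [126 130 132 137 145 146 149 149 144 138 149 149 144 140 135 130 120 125
 137]
167 [ 58  65  71  68  70  73  74  77  86 107 125 124 128 139 145 143 144 149
 155]
170 [ 58  72  76  76  79  72  74  75  87 104 111  86  81 104 117 119 129 139
 143]
173 [ 56  70  75  77  74  75  75  72  87 118 125  94  77  75  77  89 124 144
 150]
176 [ 52  63  76  76  74  63  56  65  82 106 119  88  79  77  79  70  91 117
 130]
179 [ 54  70  91 105  97  92  87  87  83 101 111  91  85  77  79  78  76 105
 132]
182 [ 66  78  84  86  87  84  85  82  92 102  99  87  80  82  84  76  80 111
 136]
185 [ 68  78  90  85  85  86  84  89  88  94  89  82  81  81  78  74  96 122
 132]
188 [ 68  85  90  90  91  88  88  92  99 105 100  88  74  68  80 100 124 133
 137]
191 [ 55  75  78  75  60  57  50  48  63  66  54  48  67 105 122 125 132 138
 139]
194 [ 71  62  55  28  35  44  50  38  56  90 101  87 112 141 139 126 118 122
 127]
```

```bash
python3 -m pendant '[1,30.6,-23.6,0,0,0,0,1,30.6,-23.6,0,0,0,0,1,30.6,-23.6,0,0,0,0,1,30.6,-23.6,0,0,0,0,1,30.6,-23.6,0,0,0,0,1,30.6,-23.6,0,0,0,0,1,30.6,-23.6,0,0,0,0,1,30.6,-23.6,0,0,0,0,1,30.6,-23.6,0,0,0,0,1,30.6,-23.6,0,0,0,0,1,30.6,-23.6,0,0,0,0,1,30.6,-23.6,0,0,0,0,1,0,0,0,0,0,0.127,1,0,0,0,0,0,0.127,1,0,0,0,0,0,0.127,1,0,0,0,0,0,0,1,0,0,0,0,0,0]' 15
python3 - <<'E'
from h import *
cs=look()
c=cs[1]
P=[tri([c],[np.array(u,float)],.127)[0] for u in [(335.65,173),(335.0,188)]]; print(P, np.arctan2(*(P[0]-P[1])[[1,0]]))
o=r.get_obs();print(o["position"].round(4),Ro.from_quat(o["tcp_rot"]).as_matrix().round(3).tolist(),o["q"].round(2))
s=cs[0]["pixels"][190:290,210:340,::-1];t=c["pixels"][140:240,270:400,::-1]
cv2.imwrite("pics/c2.png",np.hstack([cv2.resize(a,(400,308),interpolation=cv2.INTER_CUBIC) for a in(s,t)]))
E
```

```text
time: 3.3
position: [0.4429, -0.2356, 0.2458]
tcp_rot: [0.998, -0.058, 0.0, 0.0]
force: [-0.7, 1.3, 0.1]
width: 0.996
grasp_force: 0.0
[array([ 0.5067881 , -0.24200301,  0.127     ]), array([ 0.45870397, -0.23732856,  0.127     ])] -0.09690945067058182
[ 0.4429 -0.2357  0.2458] [[0.993, -0.117, 0.0], [-0.117, -0.993, -0.0], [0.0, 0.0, -1.0]] [ 0.49  0.24 -0.14  1.86  0.04  1.04 -1.35]
```

View pics/c2.png

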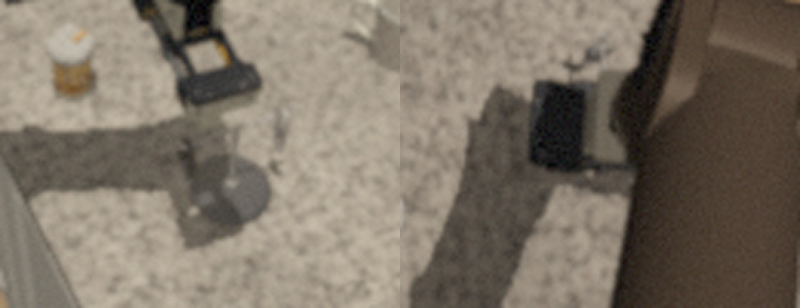

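```bash
python3 -m pendant '[1,1.5,0,20,0,0,0,1,0,0,20,0,0,0,1,0,0,20,0,0,0,1,0,0,20,0,0,0,1,0,0,20,0,0,0,1,0,0,15,0,0,0,1,0,0,15,0,0,0,1,0,0,13,0,0,0,1,0,0,0,0,0,0,0.6,0,0,0,0,0,0,0.45,0,0,0,0,0,0,0.38,0,0,0,0,0,0,0.34,0,0,0,0,0,0,0.2,0,0,0,0,0,0,0.2,0,0,0,0,0,0,0.2,0,0,0,0,0,0]' 25
python3 - <<'E'
from h import *
cs=look()
s=cs[0]["pixels"][200:270,225:316,::-1];t=cs[1]["pixels"][150:220,290:381,::-1]
cv2.imwrite("pics/c3.png",np.hstack([cv2.resize(a,(400,308),interpolation=cv2.INTER_CUBIC) for a in(s,t)]))
E
```

```text
time: 5.0
position: [0.4444, -0.2358, 0.1028]
tcp_rot: [0.998, -0.06, 0.0, 0.0]
force: [-0.1, 0.1, 0.8]
width: 0.442
grasp_force: 0.0
```

View pics/c3.png

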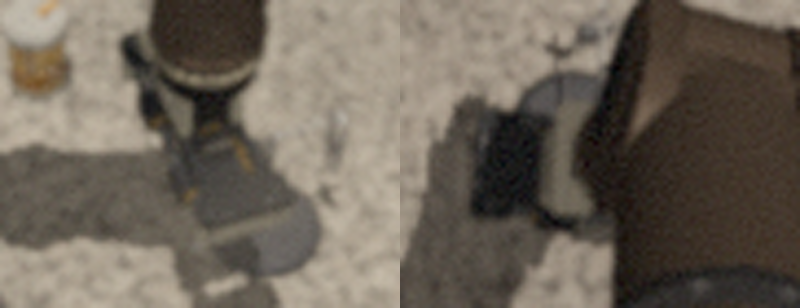

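Gripper is down over the hook, key hidden between the fingers; fingers still closing.

```bash
python3 -m pendant '[0.2,0,0,0,0,0,0,0.2,0,0,0,0,0,0,0.2,0,0,0,0,0,0,0.2,0,0,0,0,0,0,0.2,0,0,0,0,0,0]' 25
```

```text
time: 5.6
position: [0.4444, -0.2358, 0.1027]
tcp_rot: [0.998, -0.06, -0.0, 0.0]
force: [0.2, 0.0, 0.4]
width: 0.291
grasp_force: 24.9
```

```bash
python3 -m pendant '[0.2,0,0,-5,0,0,0,0.2,0,0,-5,0,0,0,0.2,0,0,-5,0,0,0,0.2,0,0,0,0,0,0]' 30 && python3 -m pendant '[0.2,-6,0,0,0,0,0,0.2,-6,0,0,0,0,0,0.2,-6,0,0,0,0,0]'
```

```text
time: 6.0
position: [0.4449, -0.236, 0.1187]
tcp_rot: [0.998, -0.06, 0.001, 0.0]
force: [-0.2, -0.1, -0.0]
width: 0.29
grasp_force: 29.9
time: 6.3
position: [0.4256, -0.2335, 0.1175]
tcp_rot: [0.998, -0.06, -0.0, -0.0]
force: [-0.2, -0.4, -0.3]
width: 0.296
grasp_force: 29.9
```

```bash
python3 -m pendant '[0.2,-10,0,0,0,0,0,0.2,-10,0,0,0,0,0,0.2,-10,0,0,0,0,0,0.2,-10,0,-20,0,0,0,0.2,0,0,-30,0,0,0,0.2,0,0,-30,0,0,0,0.2,0,0,-30,0,0,0,0.2,0,0,-10,0,0,0,0.2,0,0,0,0,0,0]'
python3 - <<'E'
from h import *
cs=look()
p=r.get_obs()["position"]; print(p)
print([proj(c,p-[0,0,.022]) for c in cs],[proj(c,p-[0,0,.05]) for c in cs])
for n in("key_tip","key"): find(cs,n)
u=proj(cs[0],p-[0,0,.03]).astype(int)
s=cs[0]["pixels"][u[1]-35:u[1]+35,u[0]-45:u[0]+46,::-1]
cv2.imwrite("pics/c4.png",cv2.resize(s,(546,420),interpolation=cv2.INTER_CUBIC))
E
```

```text
time: 7.2
position: [0.3871, -0.2291, 0.2388]
tcp_rot: [0.998, -0.06, 0.001, 0.001]
force: [-0.1, -0.0, -0.6]
width: 0.293
grasp_force: 29.9
[ 0.38607119 -0.22863336  0.23672788]
[array([254.47992406, 225.59637887]), array([338.70094083, 208.34628956])] [array([254.49172658, 230.79520008]), array([336.93327805, 209.25000286])]
key [233.4 169.5] 0.37
key [398.2 211.4] 0.26
  -> [ 0.3305 -0.281   0.5402] res 10.01
```

View pics/c4.png

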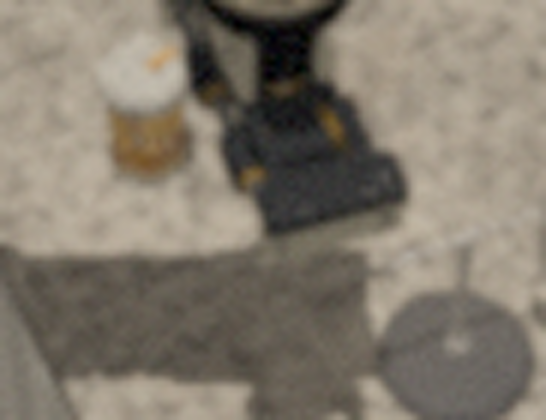

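```bash
python3 -m pendant '[0.2,-0.6,-34.7,0,0,0,0,0.2,-0.6,-34.7,0,0,0,0,0.2,-0.6,-34.7,0,0,0,0,0.2,-0.6,-34.7,0,0,0,0,0.2,-0.6,-34.7,0,0,0,0,0.2,-0.6,-34.7,0,0,0,0,0.2,-0.6,-34.7,0,0,0,0,0.2,-0.6,-34.7,0,0,0,0,0.2,-0.6,-34.7,0,0,0,0,0.2,-0.6,-34.7,0,0,0,0,0.2,-0.6,-34.7,0,0,0,0,0.2,-0.6,-34.7,0,0,0,0,0.2,-0.6,-34.7,0,0,0,0,0.2,-0.6,-34.7,0,0,0,0]'
python3 -m pendant '[0.2,0,0,0,0,0,-0.124,0.2,0,0,0,0,0,-0.124,0.2,0,0,0,0,0,-0.124,0.2,0,0,0,0,0,-0.124,0.2,0,0,0,0,0,-0.124,0.2,0,0,0,0,0,-0.124,0.2,0,0,0,0,0,-0.124,0.2,0,0,0,0,0,-0.124,0.2,0,0,0,0,0,-0.124,0.2,0,0,0,0,0,-0.124,0.2,0,0,0,0,0,-0.124,0.2,0,0,0,0,0,-0.124,0.2,0,0,0,0,0,-0.124,0.2,0,0,0,0,0,0,0.2,0,0,0,0,0,0]'
python3 - <<'E'
from h import *
cs=look()
o=r.get_obs(); p=o["position"]; print(p,Ro.from_quat(o["tcp_rot"]).as_matrix().round(3).tolist(),o["q"].round(2))
L=np.array([.436,.254,.097])
out=[]
for k,c in enumerate(cs):
    a,b=proj(c,p-[0,0,.05]),proj(c,L);print(a,b); u=((a+b)/2).astype(int)
    out.append(cv2.resize(c["pixels"][u[1]-35:u[1]+35,u[0]-33:u[0]+34,::-1],(400,418),interpolation=cv2.INTER_CUBIC)); print("crop origin",u-[33,35])
for n in("key_tip","keyway"): find(cs,n)
cv2.imwrite("pics/c5.png",np.hstack(out))
E
```

```text
time: 8.9
position: [0.4365, 0.2557, 0.2369]
tcp_rot: [0.998, -0.06, -0.001, 0.0]
force: [0.8, -0.3, -0.6]
width: 0.292
grasp_force: 29.9
time: 10.4
position: [0.4367, 0.2543, 0.2371]
tcp_rot: [0.736, 0.677, -0.0, -0.0]
force: [0.3, -0.2, -0.6]
width: 0.289
grasp_force: 29.9
[0.4367124  0.25439132 0.23742068] [[0.082, 0.997, -0.001], [0.997, -0.082, -0.0], [-0.0, -0.001, -1.0]] [ 0.02  0.37 -0.84  1.82  0.31  1.09 -1.02]
[214.14230402 143.0612056 ] [215.74069568 159.36065246]
crop origin [181 116]
[175.25474844 196.25829497] [182.16875351 200.02491835]
crop origin [145 163]
key_tip [212.  142.5] 0.56
```

View pics/c5.png

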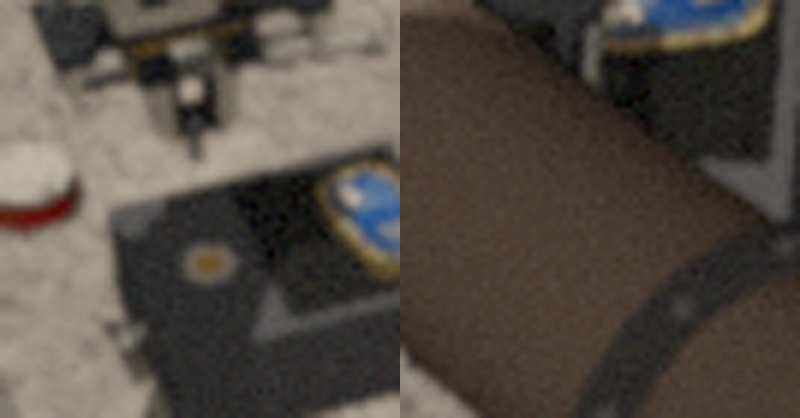

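```bash
python3 -m pendant '[0.2,0,0,20,0,0,0,0.2,0,0,20,0,0,0,0.2,0,0,20,0,0,0,0.2,0,0,15,0,0,0,0.2,0,0,0,0,0,0,0.2,0,0,0,0,0,0]'
python3 - <<'E'
from h import *
ims=[r.camera("scene") for _ in range(4)]; c=ims[-1]
a=np.mean([i["pixels"] for i in ims],0)
p=r.get_obs()["position"]; print(p)
print("tip pred",proj(c,p-[0,0,.05]),"shoulder",proj(c,p-[0,0,.022]),"ring pred",proj(c,[.436,.254,.097]),"tcp xy at ring",proj(c,[p[0],p[1],.097]))
print("jac x,y per mm",[(proj(c,p+d)-proj(c,p)).round(3) for d in np.eye(3)*.001])
for n in("key_tip","keyway"): find([c],n,.112 if n=="key_tip" else .097)
cv2.imwrite("pics/c6.png",cv2.resize(a[135:175,190:243,::-1].astype(np.uint8),(795,600),interpolation=cv2.INTER_CUBIC))
E
```

```text
time: 11.3
position: [0.4368, 0.2547, 0.163]
tcp_rot: [0.735, 0.679, -0.0, -0.0]
force: [0.4, 0.2, -0.4]
width: 0.293
grasp_force: 29.9
[0.43723476 0.25483222 0.16358881]
tip pred [215.62759861 156.29263871] shoulder [215.1043296  151.34710543] ring pred [215.74069568 159.36065246] tcp xy at ring [215.93156624 159.16253785]
jac x,y per mm [array([ 0.219, -0.068]), array([-0.088, -0.136]), array([-0.019, -0.183])]
key_tip [212.5 159. ] 0.61
  -> [0.4191 0.2462 0.112 ] res 0.0
```

View pics/c6.png

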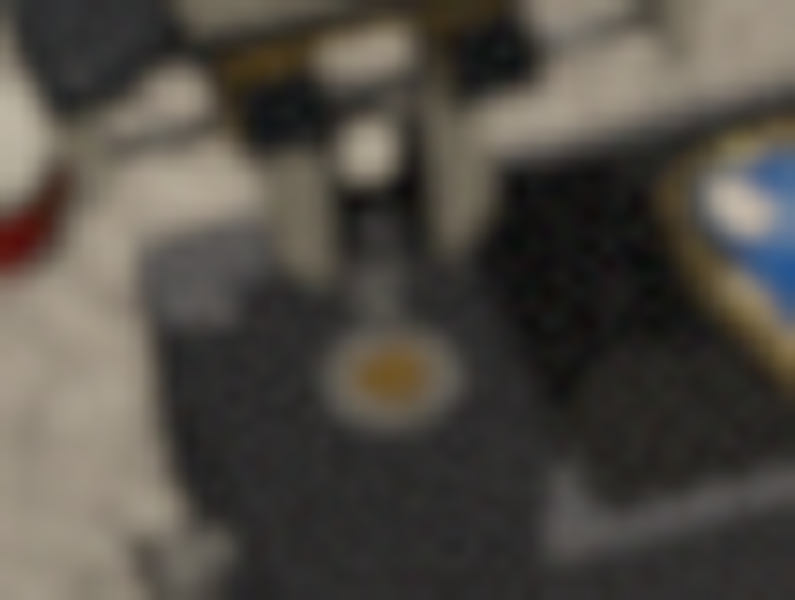

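Run:
```python
from h import *
ims=[r.camera("scene") for _ in range(6)]
a=np.mean([i["pixels"] for i in ims],0)
print(a.mean(2)[146:166,207:224].astype(int))
```

```text
[[ 98  92  97  97  80  81 116 129 110  62  29  58  87 100 107  94  60]
 [117 104 102 100  81  58  68  74  58  30  23  55  85 102 107  93  50]
 [117 104 101  99  82  48  22  29  27  18  24  49  82 102 102  89  45]
 [101  95 100  99  87  48  32  38  47  37  26  48  82  99  95  75  38]
 [ 88  89 100 101  85  56  38  49  54  48  30  46  76  87  74  46  24]
 [ 80  84 100 101  88  59  39  43  53  44  31  43  66  72  51  30  18]
 [ 73  73  89  95  88  63  45  52  58  54  45  45  53  54  38  25  19]
 [ 62  57  67  77  77  66  57  66  70  64  47  45  49  46  40  27  20]
 [ 47  46  46  54  59  56  61  73  76  63  48  44  44  45  44  33  22]
 [ 46  42  41  46  47  48  59  72  78  68  53  43  43  44  43  40  27]
 [ 44  46  45  42  46  48  57  72  79  72  62  56  51  47  45  41  31]
 [ 46  45  43  45  47  61  79  88  88  83  83  78  65  52  46  42  35]
 [ 44  44  45  46  56  79  93  95  89  89  91  91  84  66  48  43  42]
 [ 42  45  41  49  65  88  93  86  79  79  83  90  92  76  50  43  42]
 [ 43  46  44  50  69  88  94  84  77  77  81  91  94  78  54  44  44]
 [ 42  42  45  43  63  85  96  94  87  84  86  91  86  67  48  45  46]
 [ 44  43  43  44  54  69  85  92  93  88  83  80  65  52  44  44  44]
 [ 43  44  43  44  46  50  60  69  75  74  64  59  49  43  43  43  45]
 [ 44  44  41  44  42  44  44  50  50  51  49  45  46  43  43  43  45]
 [ 44  44  46  46  45  43  43  45  43  44  45  43  46  43  44  44  44]]
```

```bash
python3 -m pendant '[0.2,-1.5,0,5,0,0,0,0.2,0,0,5,0,0,0,0.2,0,0,4,0,0,0,0.2,0,0,3,0,0,0,0.2,0,0,2,0,0,0,0.2,0,0,0,0,0,0]' 30; python3 -m pendant '[0.2,0,0,2,0,0,0,0.2,0,0,0,0,0,0]' ; python3 -m pendant '[0.2,0,0,2,0,0,0,0.2,0,0,0,0,0,0]'
```

```text
time: 12.5
position: [0.4365, 0.2529, 0.1434]
tcp_rot: [0.734, 0.679, -0.0, -0.0]
force: [-0.5, 0.5, 0.5]
width: 0.295
grasp_force: 29.9
time: 12.7
position: [0.4366, 0.253, 0.1416]
tcp_rot: [0.734, 0.679, -0.0, 0.0]
force: [-0.6, 0.1, -0.4]
width: 0.289
grasp_force: 29.9
time: 12.9
position: [0.4367, 0.2528, 0.1396]
tcp_rot: [0.735, 0.679, -0.0, 0.0]
force: [0.8, -0.7, -0.8]
width: 0.293
grasp_force: 29.9
```

```bash
python3 -m pendant '[0.2,0,0,2,0,0,0,0.2,0,0,2,0,0,0,0.2,0,0,0,0,0,0]' ; python3 -m pendant '[0.2,0,0,2,0,0,0,0.2,0,0,2,0,0,0,0.2,0,0,0,0,0,0]';  python3 -m pendant '[0.2,0,0,2,0,0,0,0.2,0,0,2,0,0,0,0.2,0,0,0,0,0,0]'
```

```text
time: 13.2
position: [0.4366, 0.2526, 0.1353]
tcp_rot: [0.735, 0.679, -0.0, 0.0]
force: [-0.3, -1.7, -2.0]
width: 0.291
grasp_force: 29.9
time: 13.5
position: [0.4365, 0.2526, 0.1313]
tcp_rot: [0.735, 0.679, -0.0, 0.0]
force: [0.3, -3.3, -1.5]
width: 0.291
grasp_force: 29.9
time: 13.8
position: [0.4366, 0.2526, 0.1274]
tcp_rot: [0.735, 0.679, -0.0, 0.0]
force: [0.1, -4.5, -1.9]
width: 0.291
grasp_force: 29.9
```

```bash
python3 -m pendant '[0.2,-0.8,0,0,0,0,0,0.2,0,0,0,0,0,0]' ; python3 -m pendant '[0.2,0,0,2,0,0,0,0.2,0,0,2,0,0,0,0.2,0,0,0,0,0,0]';  python3 -m pendant '[0.2,0,0,2,0,0,0,0.2,0,0,2,0,0,0,0.2,0,0,0,0,0,0,0.2,0,0,0,0,0,0]'
```

```text
time: 14.0
position: [0.4365, 0.2524, 0.1277]
tcp_rot: [0.734, 0.679, 0.0, -0.0]
force: [-0.3, -1.0, -2.1]
width: 0.292
grasp_force: 29.9
time: 14.3
position: [0.4367, 0.2524, 0.1236]
tcp_rot: [0.734, 0.679, 0.0, -0.0]
force: [0.2, -1.5, -0.6]
width: 0.295
grasp_force: 29.9
time: 14.7
position: [0.4367, 0.2524, 0.1197]
tcp_rot: [0.734, 0.679, 0.0, -0.0]
force: [1.0, -1.2, 1.7]
width: 0.294
grasp_force: 29.9
```

```bash
python3 -m pendant '[0.2,0,0,0.7,0,0,0,0.2,0,0,0,0,0,0,0.2,0,0,0,0,0,0]' ; python3 -m pendant '[0.2,0,0,0.7,0,0,0,0.2,0,0,0,0,0,0,0.2,0,0,0,0,0,0]'
```

```text
time: 15.0
position: [0.4367, 0.2523, 0.1191]
tcp_rot: [0.735, 0.679, 0.0, -0.0]
force: [0.8, -1.2, 2.6]
width: 0.292
grasp_force: 29.9
time: 15.3
position: [0.4368, 0.2524, 0.1186]
tcp_rot: [0.734, 0.679, 0.0, 0.0]
force: [-0.2, -2.1, 6.3]
width: 0.29
grasp_force: 29.9
```

```bash
python3 -m pendant '[0.2,0,0,0.4,0,0,0,0.2,0,0,0,0,0,0,0.2,0,0,0,0,0,0.1,0.2,0,0,0,0,0,0.1,0.2,0,0,0,0,0,0.1,0.2,0,0,0,0,0,0.1,0.2,0,0,0,0,0,0]'
```

```text
time: 16.0
position: [0.4357, 0.252, 0.1184]
tcp_rot: [0.855, 0.518, -0.001, 0.0]
force: [-4.6, -3.2, 12.6]
width: 0.29
grasp_force: 30.0
```

```bash
python3 -c "
from plant import r;o=r.get_obs();print(o['ft_torque'],o['force'])"
```

```text
[-0.84125105  1.00880101  0.00614863] [-4.57100079 -3.15186112 12.58320287]
```

```bash
python3 -m pendant '[0.2,0,0,0,0,0,0.1,0.2,0,0,0,0,0,0.1,0.2,0,0,0,0,0,0.1,0.2,0,0,0,0,0,0.1,0.2,0,0,0,0,0,0.1,0.2,0,0,0,0,0,0]';python3 -m pendant '[0.2,0,0,0,0,0,0.1,0.2,0,0,0,0,0,0.1,0.2,0,0,0,0,0,0.1,0.2,0,0,0,0,0,0.1,0.2,0,0,0,0,0,0.1,0.2,0,0,0,0,0,0.05,0.2,0,0,0,0,0,0,0.2,0,0,0,0,0,0]'
python3 - <<'E'
from h import *
c=r.camera("scene");print(r.get_obs()["ft_torque"])
find([c],"drawer_front",.047)
cv2.imwrite("pics/c7.png",cv2.resize(c["pixels"][130:200,170:263,::-1],(744,560),interpolation=cv2.INTER_CUBIC))
E
```

```text
time: 16.6
position: [0.4351, 0.2529, 0.1183]
tcp_rot: [0.957, 0.291, -0.001, -0.0]
force: [-7.4, -1.5, 11.4]
width: 0.291
grasp_force: 30.0
time: 17.4
position: [0.4349, 0.2539, 0.1184]
tcp_rot: [1.0, 0.022, -0.001, -0.001]
force: [-7.6, 2.0, 10.6]
width: 0.291
grasp_force: 30.0
[ 0.44588248  1.74728747 -0.01128811]
drawer_front [189.2 172.2] 0.64
  -> [0.3165 0.2815 0.047 ] res 0.0
```

View pics/c7.png

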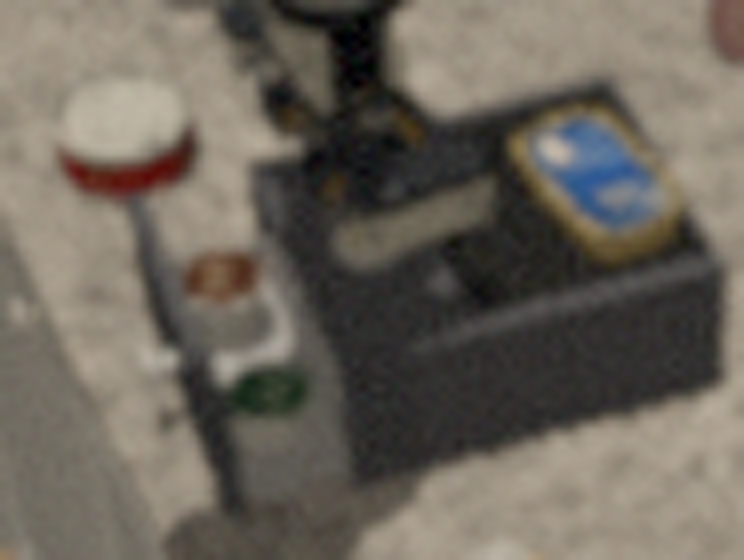

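```bash
python3 -m pendant '[0.2,-0.7,0,0,0,0,0,0.2,-0.7,0,0,0,0,0,0.2,0,0,0,0,0,0]'; python3 -m pendant '[0.35,0,0,0,0,0,0,0.4,0,0,0,0,0,0,0.5,0,0,0,0,0,0,0.6,0,0,0,0,0,0,0.6,0,0,0,0,0,0,0.6,0,0,0,0,0,0]'
```

```text
time: 17.8
position: [0.4347, 0.2538, 0.1185]
tcp_rot: [1.0, 0.022, 0.0, -0.001]
force: [-3.4, 2.1, 8.6]
width: 0.289
grasp_force: 30.0
time: 18.4
position: [0.4352, 0.252, 0.1178]
tcp_rot: [1.0, 0.021, -0.0, 0.0]
force: [-0.1, -0.3, 0.0]
width: 0.598
grasp_force: 0.0
```

```bash
python3 -m pendant '[0.6,0,0,-5,0,0,0,0.6,0,0,-10,0,0,0,0.6,0,0,-20,0,0,0,0.6,0,0,-30,0,0,0,0.6,0,0,-40,0,0,0,0.6,0,0,-40,0,0,0,0.6,0,35,0,0,0,0,0.6,0,35,0,0,0,0,0.6,0,35,0,0,0,0,0.6,0,35,0,0,0,0,0.6,0,35,0,0,0,0,0.6,0,35,0,0,0,0,0.6,0,35,0,0,0,0,0.6,0,35,0,0,0,0,0.6,0,0,0,0,0,0]'
python3 - <<'E'
from h import *
cs=look()
L=[.4355,.252]
for n in("key","key_eye","drawer_front"): find(cs,n,{"key":.097,"key_eye":.143,"drawer_front":.047}[n])
for h in(.097,.119,.149): print([proj(c,L+[h]).round(1) for c in cs])
cv2.imwrite("pics/c8.png",np.hstack([cv2.resize(c["pixels"][y:y+70,x:x+67,::-1],(400,418),interpolation=cv2.INTER_CUBIC) for c,x,y in((cs[0],180,130),(cs[1],150,160))]))
E
```

```text
time: 19.9
position: [0.4468, -0.0324, 0.2637]
tcp_rot: [1.0, 0.018, 0.0, 0.001]
force: [-0.4, 0.3, 0.2]
width: 0.601
grasp_force: 0.0
key [215.2 159. ] 0.38
key [183.4 197.5] 0.61
  -> [0.4406 0.2519 0.0971] res 1.69
key_eye [214.1 152.7] 0.6
key_eye [178.4 200.8] 0.56
  -> [0.429  0.2536 0.1429] res 0.85
drawer_front [188.4 172. ] 0.88
drawer_front [180.4 235.7] 0.85
  -> [0.3187 0.2738 0.0472] res 1.85
[array([215.8, 159.7]), array([182.8, 200.2])]
[array([215.4, 155.9]), array([181.2, 199.4])]
[array([214.8, 150.5]), array([179. , 198.2])]
```

View pics/c8.png

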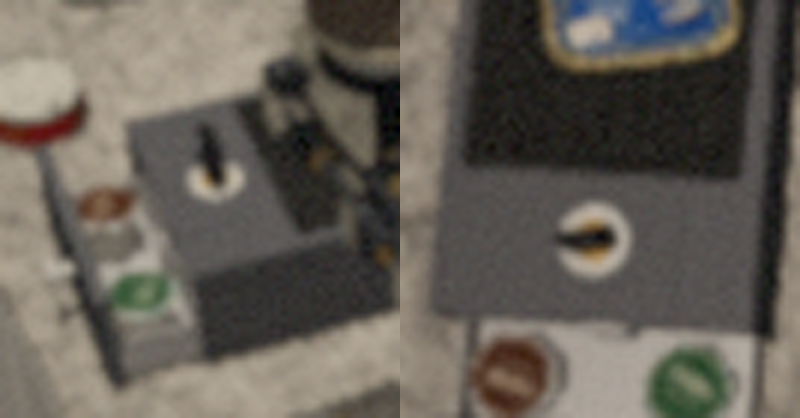

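Run:
```python
from h import *
S=[r.camera("scene") for _ in range(6)];T=[r.camera("top") for _ in range(6)]
for c,(y,x) in((S,(146,206)),(T,(192,172))):
    a=np.mean([i["pixels"] for i in c],0).mean(2); print(a[y:y+18,x:x+19].astype(int))
# key box-model projection: outline points for z-lift and tilt
a0=-.087-1.25+np.pi/2
for lift in(0,.004):
  for tilt in(0,.05,.1):
    ax=np.array([-np.sin(tilt),0,np.cos(tilt)]); o=np.array([.4355,.252,.097+lift])
    yv=np.array([-np.sin(a0),np.cos(a0),0])
    print(lift,tilt,[[(proj(c[0],o+ax*h+yv*w)).round(1).tolist() for h,w in((.052,0),(.045,.0135),(.045,-.0135),(.012,0))] for c in(S,T)])
print(r.get_obs()["time"])
```

```text
[[159 161 163 163 165 163 156 152 149 145 137 127 119 104  93  82  74  79
   89]
 [162 160 157 153 151 147 136 126 119 111 102  95  87  72  58  47  49  64
   88]
 [149 143 134 126 119 113 102  98  94  91  89  89  83  70  47  38  39  61
   88]
 [117 112 101  97  92  93  91  89  86  90  91  91  89  77  55  38  41  64
   90]
 [ 94  90  89  89  90  90  86  77  73  80  89  92  91  85  67  47  39  57
   84]
 [ 89  89  90  88  90  90  81  58  51  65  80  89  92  88  77  54  40  48
   66]
 [ 89  89  91  88  90  88  80  58  40  50  73  88  92  91  84  67  45  37
   45]
 [ 90  90  90  90  90  89  85  64  39  38  60  82  90  91  89  77  58  39
   35]
 [ 87  91  90  89  89  89  84  63  31  25  51  76  88  92  89  84  67  46
   37]
 [ 90  91  90  90  90  90  81  57  30  20  44  71  88  91  92  88  74  54
   40]
 [ 92  91  90  90  90  88  79  58  30  20  38  69  94  98  92  90  83  64
   46]
 [ 88  90  89  89  91  94 100  87  53  24  38  80 122 128 104  92  87  78
   57]
 [ 89  90  91  89  92 116 139 132  80  33  27  88 143 157 129  98  90  84
   68]
 [ 89  90  88  89  98 130 161 155 105  45  23  
[... 1966 characters left out ...]
14.3, 150.7], [212.7, 150.4], [216.3, 153.5], [215.5, 157.6]], [[179.0, 199.0], [175.4, 200.3], [183.7, 198.1], [181.9, 199.9]]]
0 0.1 [[[213.7, 150.9], [212.2, 150.5], [215.8, 153.7], [215.3, 157.7]], [[179.0, 199.9], [175.4, 201.0], [183.7, 198.8], [181.9, 200.1]]]
0.004 0 [[[214.8, 149.8], [213.1, 149.5], [216.7, 152.7], [215.5, 156.9]], [[178.7, 198.0], [175.1, 199.4], [183.4, 197.2], [181.7, 199.6]]]
0.004 0.05 [[[214.2, 150.0], [212.6, 149.6], [216.2, 152.8], [215.4, 156.9]], [[178.7, 198.9], [175.1, 200.1], [183.4, 197.9], [181.7, 199.8]]]
0.004 0.1 [[[213.6, 150.2], [212.1, 149.8], [215.8, 153.0], [215.3, 157.0]], [[178.7, 199.7], [175.1, 200.8], [183.4, 198.7], [181.7, 200.0]]]
20.9
```

```bash
python3 -c "
from plant import r;print(r.job_done())"
```

```text
the job is handed in; nothing more can be done
None
```

I handed the job in at about 21 s. The drawer is out by roughly 64 mm and the key stands fully home and nearly upright in the turned lock. The hand is clear; I saw no contact with the tins, jars or pod, but did not re-measure them, and the judge gave no verdict.

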